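# Right the tipped bottle in the rack and raise the light screen

### The job

In the bottle rack on the dental bench, stand the tipped square bottle upright on the lane's floor between its two neighbours, without disturbing them, and let go of it. Then fold the rack's amber light screen up until it stands straight upright, and leave it there.

Things in the scene. Friction and masses are not known exactly. Their poses are not given: they have to be found in the camera images.
- rack: fixed grey metal rack: base board 200 (x) by 460 (y) by 10 mm, origin under its centre. The lane runs along y, centred on x = 0, its floor 10 mm above the origin. Steel bars 10 mm thick bound it: robot's side centre x = -47 mm, top 35 mm above the origin; far side centre x = +45 mm, top 23 mm above the origin; 82 mm free between. The screen's hinge is at x = +85 mm
- tipped_bottle: tipped square amber bottle, black cap: body 50 by 50 mm, 92 high, cap 28 mm across from 105 to 125 mm; 0.2 to 0.4 kg. Origin at the centre of its underside, z axis from foot to cap, x and y square to its sides. It lies across the lane, foot near the far bar, leaning on the robot-side bar, cap towards the robot and raised some 18 degrees
- round_bottle: standing neighbour on the -y side of the tipped bottle: round amber bottle 52 mm across, 120 mm high; origin at the centre of its underside
- square_neighbour: standing neighbour on the +y side: square bottle of the same make and size as the tipped one; origin at the centre of its underside
- powder_jar: white round jar 56 mm across, 60 mm high, in the lane beyond the standing square bottle; origin at the centre of its underside
- screen (a joint): angle of the amber light screen about its hinge (rad): 0 = upright, square to the base board; positive = leaning away from the lane, on the far side; it goes from -0.7 to 1.1 and stays where it is left (stiff hinge)
- screen_edge (a point): middle of the screen's top edge, 95 mm from the hinge line. The screen is a 6 mm amber panel 400 mm wide along the rack's y, with an aluminium strip 10 mm thick, 12 mm deep along its top edge; point z points along the panel from hinge to edge, x square to the panel. About 2 N at the edge moves it
- screen_hinge (a point): middle of the screen's hinge line, which runs along the rack's y; on the rack 85 mm beyond the lane's middle, 18 mm above the rack's underside
- plaster_cast: plaster dental cast 70 by 65 by 35 mm, bystander; origin under its centre
- brush_mug: blue ceramic cup 76 mm across, 90 mm high, bystander; origin under its centre

How it is judged:
On the way, in this order (a step that is already met when the one before it is completed fails the run):
1. the tipped bottle stands upright (within 4 degrees) on the lane's floor between its two neighbours, its centre at least 70 mm from each one's centre, and the fingers have let go of it (angle between tipped_bottle's own z axis and vertical below 0.07 rad and x of tipped_bottle in the frame of rack between -0.022 and 0.022 m and z of tipped_bottle in the frame of rack between 0.006 and 0.014 m and horizontal distance between tipped_bottle and round_bottle between 0.07 and 0.16 m and horizontal distance between tipped_bottle and square_neighbour between 0.07 and 0.16 m and contact force between the fingers and tipped_bottle below 0.1 N), for 0.3 s.
2. then the screen is folded up until it is upright, within 5 degrees (value of joint screen between -0.09 and 0.09 rad), for 0.2 s.
At the end, for the whole second after the job is handed in: The bottle stands still, upright within 4 degrees, on the lane's floor inside the bars and between its two neighbours, at least 70 mm centre to centre from each; the screen stands upright within 5 degrees (0.09 rad); neighbours still in place; the robot touches nothing (all of step 2 and angle between tipped_bottle's own z axis and vertical below 0.07 rad and x of tipped_bottle in the frame of rack between -0.022 and 0.022 m and z of tipped_bottle in the frame of rack between 0.006 and 0.014 m and horizontal distance between tipped_bottle and round_bottle between 0.07 and 0.16 m and horizontal distance between tipped_bottle and square_neighbour between 0.07 and 0.16 m and linear speed of tipped_bottle below 0.02 m/s and velocity of joint screen between -0.05 and 0.05 rad/s and contact force between each of the fingers, the arm and anything else below 0.1 N).
It fails at once if the round bottle in the lane is tipped (over 15 degrees) or shifted more than 20 mm (angle between round_bottle's own z axis and vertical above 0.26 rad or distance of round_bottle from where it was at the start of the episode above 0.02 m).
It fails at once if the standing square bottle in the lane is tipped (over 15 degrees) or shifted more than 20 mm (angle between square_neighbour's own z axis and vertical above 0.26 rad or distance of square_neighbour from where it was at the start of the episode above 0.02 m).
It fails at once if the white jar in the lane is tipped (over 15 degrees) or shifted more than 20 mm (angle between powder_jar's own z axis and vertical above 0.26 rad or distance of powder_jar from where it was at the start of the episode above 0.02 m).
It fails at once if the plaster cast or the blue cup, at the rack's ends, is shifted more than 30 mm (distance of any of plaster_cast, brush_mug from where it was at the start of the episode above 0.03 m).
It fails at once if the bottle is thrown or dropped: it moves faster than 0.8 m/s (linear speed of tipped_bottle above 0.8 m/s).
It also fails if it takes over 51 s, if anything falls off the work surface, if the arm or the gripper's body presses on something with over 40 N, if the wrist force passes 120 N, or if a joint passes its speed limit or range.

### The arm

A 6-joint arm with a two-finger parallel gripper is mounted at the origin on the work surface. World frame = base frame: x ahead of the robot, y to its left, z up, the work surface at z = 0. Lengths are in m, angles in rad, forces in N, time in s.
With the tool pointing down it reaches from about 0.375 to 0.975 m from the base axis. Payload 3.8 kg.
Tool frame: the origin (TCP) lies between the finger pads; the fingertips stand 8 mm ahead of it and the grasp point (between the pads) lies 11 mm behind it (tcp_to_tips is the distance from the TCP to the fingertips, in m); z points along the fingers, y is the line along which they close (so a half turn about z gives the same grasp; the last joint's range is limited). The gripper opens to 85 mm and grips with 20 to 120 N. Pads are 22 mm wide; open, the fingers measure 114 mm over their backs; the gripper's body (76 mm by 85 mm) begins 54 mm behind the grasp point. The pads swing forward as they close: fully open they stand 13 mm farther back than shut.
Start: joints at [-1.172, 0.264, 1.604, -0, 1.274, -0.037], TCP at [0.285, -0.612, 0.239] pointing down, gripper open.
Joint ranges: [-2.63, 2.63], [-0.94, 2.18], [0.31, 2.57], [-1.31, 4.45], [0, 2.66], [-2.55, 2.55]. Speed limits (rad/s): [2.57, 2.57, 3.14, 3.14, 3.14, 3.14].

### API

Orientations are given as a rotation vector (axis times angle).
In Python, from workcell import * gives the robot as it stands.
- The arm moves only by the tool move_arm, never from a script. Its argument "series" is one flat list of numbers, 7 for each row, row after row: the finger opening in cm, from 0 to 8.54, then the shift along the tool's x, y, z in cm, then the turn, a rotation vector about the tool's x, y, z in degrees. A call has 1 to 5 rows; each row shifts and turns the commanded pose from where the row before left it, along the tool's axes as they then stand; what a row does not reach is not made up. A row lasts 1/8 s, in which the tool goes at most 62.5 mm and 10.7 degrees, less where a joint would pass 70% of its speed; a pose out of reach is approached as far as the arm can. A call is refused whole if a number of a shift passes 6.25 or a number of a turn 10.7, either way. A call with a gripper value outside its range is refused whole. The fingers move at their own pace and stop on an object; "grip_force" is the grip in N (left out, the last holds). Time passes only in rows, so rows that do not move let the fingers close. It gives the time, the measured TCP pose, the force, the opening and the grip force at its end, in the units of the state.
- read_state(): the state, without advancing time (a new reading comes with each control period).
- read_camera(name): name is "scene" or "side" or "wrist"; returns the picture (480x640x3 uint8, red, green, blue); there is no depth.
- calibration(name): a dict with "camera_matrix" (3x3 intrinsics, pixels), "rvec" (rotation vector, rad) and "tvec" (3), from world to camera coordinates, as OpenCV has them. Camera axes: x right, y down, z forward; pixel columns grow to the right and rows downward; lengths in m; the calibration is good to about 2 mm. A picture is of the moment at which its call begins: read the wrist's pose just before it. calibration takes no time and is no camera call; for the wrist camera it gives the pose at the moment of the call.
- finish_job(): hands the job in; it is judged then, once.
The state is a dict: "time": time; "q": joint angles; "joint_vel": joint speeds; "joint_torque": joint torques, N m; "tool_pos": TCP position; "tcp_rot": TCP orientation; "wrist_force": force on the tool from outside, world axes, zero at the start; "torque": the same for the moment, N m; "width": opening from 0.0 (shut) to 1.0 (fully open); "grip_force": force on a finger pad.
Only numpy, scipy, OpenCV 4.12 (cv2) and the standard library are available. Lean on these libraries where they do the work, as an engineer would, in place of code of your own. Each camera call takes 0.05 s, during which the arm holds its last target. There are 200 camera calls.

## Working session

There is one attempt and no reset: what is moved stays moved. The work goes in short steps, Python scripts to look and compute and a tool call to move; the robot and the scene stay as the last step left them, time stands still between calls to the robot, and variables do not carry over. Pictures are saved under pics/ and viewed, at most 10 in all, crops included, and the job is handed in when it is done.

Besides the shell and the picture viewer there is one more tool, called as name(argument=value, ...) on one line, values as JSON. move_arm: Moves the arm, as the interface text tells. Its arguments: {"type":"object","properties":{"series":{"type":"array"},"grip_force":{"type":"number"}},"required":["series"]}

```bash
mkdir -p pics; cat > h.py <<'E'
from workcell import *
import numpy as np, cv2
from scipy.spatial.transform import Rotation as R
def cal(n):
    c=calibration(n); return np.array(c["camera_matrix"],float),R.from_rotvec(np.ravel(c["rvec"])).as_matrix(),np.ravel(c["tvec"])
def ray(n,uv,c=None):
    K,Rm,t=c or cal(n); d=Rm.T@np.linalg.solve(K,[uv[0],uv[1],1.]); return -Rm.T@t,d/np.linalg.norm(d)
def onz(n,uv,z,c=None):
    o,d=ray(n,uv,c); return o+d*(z-o[2])/d[2]
def tri(*rays):
    A=sum(np.eye(3)-np.outer(d,d) for o,d in rays); b=sum((np.eye(3)-np.outer(d,d))@o for o,d in rays)
    p=np.linalg.solve(A,b); return p,[np.linalg.norm(np.cross(p-o,d)) for o,d in rays]
def proj(n,P,c=None):
    K,Rm,t=c or cal(n); q=K@(Rm@np.asarray(P,float)+t); return q[:2]/q[2]
def snap(n,f):
    c=cal(n); im=read_camera(n); cv2.imwrite("pics/"+f,cv2.cvtColor(im,cv2.COLOR_RGB2BGR)); return im,c
E
python3 - <<'E'
from h import *
for n in("scene","side","wrist"):
    im,c=snap(n,n+"0.png"); print(n,"cam at",(-c[1].T@c[2]).round(3), "fwd",c[1][2].round(2),c[0][0,0])
a=cv2.imread("pics/scene0.png")
print({k:v for k,v in read_state().items()})
E
```

```text
scene cam at [0.954 0.505 0.93 ] fwd [-0.39 -0.47 -0.79] 438.0329942757989
side cam at [-0.05   0.877  1.013] fwd [ 0.42 -0.63 -0.65] 527.7922237918091
wrist cam at [ 0.35  -0.581  0.374] fwd [-0.26 -0.12 -0.96] 364.7541324601253
{'time': 0.15, 'q': array([-1.17192474e+00,  2.64606689e-01,  1.60508271e+00,  2.68290580e-05,
        1.27371751e+00, -3.68821912e-02]), 'joint_vel': array([ 9.82613736e-04, -2.13194544e-03, -3.63099979e-03, -1.65584776e-03,
        4.76585902e-05, -1.18051774e-03]), 'joint_torque': array([ 4.04211687e-04, -5.15907240e+01, -3.67960024e+01, -1.66797581e-04,
        8.05622170e-03,  4.86666374e-05]), 'tool_pos': array([ 0.28470942, -0.61139019,  0.23821801]), 'tcp_rot': array([-3.06557663e+00, -6.78679023e-01,  4.73093227e-04]), 'wrist_force': array([ 0.21243561,  0.19155153, -0.04048998]), 'torque': array([ 0.00392355, -0.00437733,  0.02488623]), 'grip_force': 0.0, 'width': 1.005800879056286}
```

View pics/scene0.png

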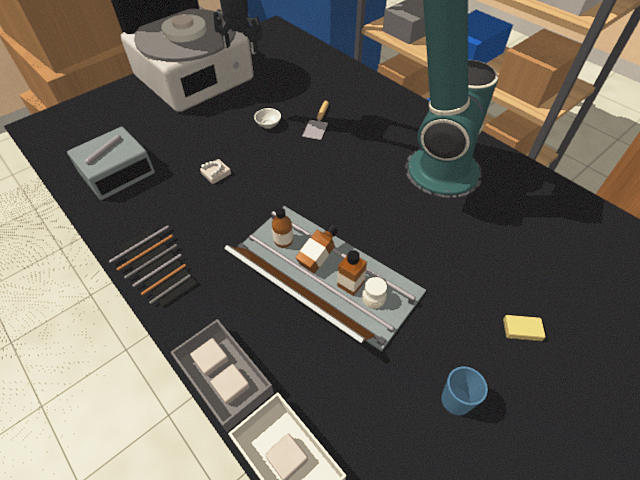

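View pics/side0.png

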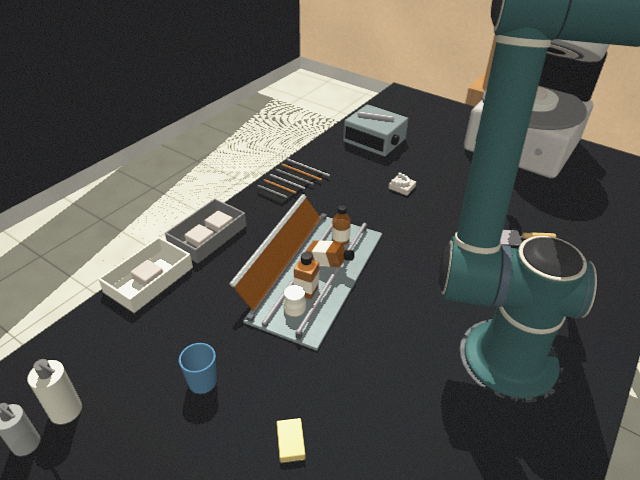

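The scene picture shows the rack at about (225–425, 205–350). The tipped bottle is near (318, 248), with its cap near (333, 232). In the side picture the rack is at (235–382, 197–345), with the cap near (349, 255). I'll enlarge both.

```bash
python3 - <<'E'
import cv2
a=cv2.imread("pics/scene0.png")[195:355,225:435]; cv2.imwrite("pics/s1.png",cv2.resize(a,None,fx=3.75,fy=3.75,interpolation=cv2.INTER_CUBIC))
a=cv2.imread("pics/side0.png")[195:350,230:390]; cv2.imwrite("pics/d1.png",cv2.resize(a,None,fx=3.75,fy=3.75,interpolation=cv2.INTER_CUBIC))
E
```

```text
(no output)
```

View pics/s1.png

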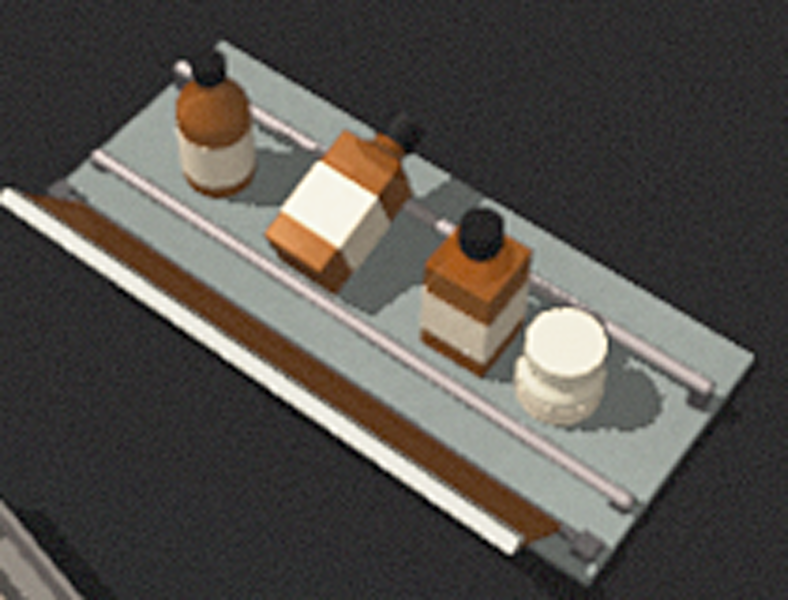

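View pics/d1.png

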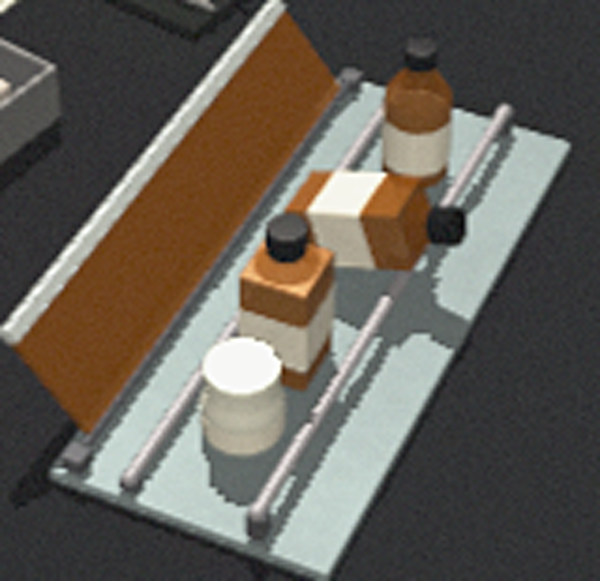

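Both enlargements show the rack corners, the screen's edge strip, the caps and the label of the tipped bottle clearly. I'll triangulate from the matching pixels.

```bash
cat > m.py <<'E'
from h import *
S=lambda p:(p[0]/3.75+225-.4,p[1]/3.75+195-.4); D=lambda p:(p[0]/3.75+230-.4,p[1]/3.75+195-.4)
cs,cd=cal("scene"),cal("side")
P={"A":((222,42),(570,147)),"B":((753,357),(325,577)),"edge-":((6,193),(278,6)),"edge+":((515,547),(10,335)),
"sqcap":((483,222),(288,230)),"rcap":((209,64),(421,50)),"tipcap":((405,133),(447,225)),
"L-f":((283,208),(333,172)),"L-c":((320,165),(390,177)),"L+c":((378,200),(372,222)),"L+f":((343,250),(312,215)),
"jartop":((566,340),(243,367)),"nearbar-":((182,70),(505,108)),"nearbar+":((708,390),(260,515)),"farbar-":((97,156),None),"farbar+":((626,497),(130,480))}
Q={}
for k,(s,d) in P.items():
    if d is None: continue
    Q[k],e=tri(ray("scene",S(s),cs),ray("side",D(d),cd)); print(k,Q[k].round(4),np.round(e[0]*2,4))
for k,p in(("A",(570,147)),("B",(325,577)),("C",(55,470)),("D",(360,85))): print(k,onz("side",D(p),.01,cd).round(4))
for k,p in(("A",(222,42)),("B",(753,357)),("C",(597,567))): print(k,onz("scene",S(p),.01,cs).round(4))
E
python3 m.py
```

```text
A [ 0.4654 -0.2022  0.0071] 0.0017
B [0.3812 0.2484 0.0087] 0.0012
edge- [ 0.6959 -0.13    0.0867] 0.0027
edge+ [0.6229 0.2621 0.0874] 0.0022
sqcap [0.5072 0.1148 0.1342] 0.002
rcap [ 0.5468 -0.1022  0.1271] 0.0009
tipcap [ 0.4591 -0.0057  0.073 ] 0.0012
L-f [ 0.56   -0.013   0.0668] 0.003
L-c [ 0.5197 -0.0237  0.0726] 0.0023
L+c [0.5067 0.0192 0.0667] 0.0046
L+f [0.5487 0.0323 0.0612] 0.0031
jartop [0.4952 0.1811 0.0689] 0.0011
nearbar- [ 0.517  -0.1831  0.0323] 0.0023
nearbar+ [0.433  0.2492 0.0298] 0.0035
farbar+ [0.5229 0.2656 0.0191] 0.0016
A [ 0.4638 -0.1979  0.01  ]
B [0.3807 0.25   0.01  ]
C [0.5731 0.2829 0.01  ]
D [ 0.6402 -0.1643  0.01  ]
A [ 0.4665 -0.201   0.01  ]
B [0.3817 0.2482 0.01  ]
C [0.5654 0.2826 0.01  ]
```

```bash
cat >> h.py <<'E'
YAW=np.radians(10.5); RC=np.array([.521,.042,0]); RR=R.from_euler('z',YAW)
def rw(p): return RC+RR.apply(p)          # rack -> world
def wr(p): return RR.inv().apply(np.asarray(p)-RC)
def ori(psi,beta): # tool-x heading in rack (deg), tilt about rack y (deg)
    return RR*R.from_euler('y',beta,degrees=True)*R.from_euler('z',psi,degrees=True)*R.from_matrix(np.diag([1,-1,-1]))
def now():
    s=read_state(); return np.array(s["tool_pos"]),R.from_rotvec(s["tcp_rot"])
def rows(poses,w):
    p,r=now(); out=[]
    for P,Q in poses:
        d=r.inv().apply(P-p)*100; t=np.degrees((r.inv()*Q).as_rotvec())
        out.append([w,*d.round(2),*t.round(1)]); dp=np.array(out[-1][1:4])/100
        p=p+r.apply(dp); r=r*R.from_rotvec(np.radians(out[-1][4:]))
    for i in range(0,len(out),5): print(" ",[float(v) for o in out[i:i+5] for v in o])
E
python3 - <<'E'
from h import *
al,th=32,50
a=np.radians(al); G=np.array([-.027,-.037,.055]); z=np.array([np.sin(a),0,-np.cos(a)])
T=rw(G-z*.11); p,r=now()
N=19; ps0=25-10.5
rows([(p+(T-p)*(i/N), ori(ps0+(180-ps0)*i/N,-al*i/N)) for i in range(1,N+1)],8.5)
print(T)
E
```

```text
[8.5, 2.1, -2.52, 0.48, -0.6, 1.6, -8.7, 8.5, 2.43, -2.17, 0.51, -0.8, 1.5, -8.8, 8.5, 2.73, -1.79, 0.56, -1.0, 1.3, -8.7, 8.5, 2.96, -1.36, 0.6, -1.2, 1.2, -8.7, 8.5, 3.11, -0.91, 0.63, -1.4, 1.0, -8.7]
  [8.5, 3.21, -0.45, 0.67, -1.5, 0.8, -8.7, 8.5, 3.23, 0.02, 0.71, -1.6, 0.5, -8.7, 8.5, 3.19, 0.49, 0.75, -1.6, 0.3, -8.7, 8.5, 3.07, 0.95, 0.79, -1.7, 0.1, -8.7, 8.5, 2.9, 1.37, 0.82, -1.7, -0.2, -8.7]
  [8.5, 2.65, 1.77, 0.86, -1.6, -0.5, -8.7, 8.5, 2.37, 2.14, 0.89, -1.5, -0.7, -8.8, 8.5, 2.03, 2.44, 0.93, -1.5, -0.9, -8.7, 8.5, 1.65, 2.7, 0.96, -1.2, -1.2, -8.7, 8.5, 1.25, 2.9, 1.0, -1.1, -1.3, -8.7]
  [8.5, 0.81, 3.04, 1.02, -0.8, -1.4, -8.7, 8.5, 0.38, 3.11, 1.06, -0.7, -1.6, -8.7, 8.5, -0.07, 3.12, 1.09, -0.3, -1.6, -8.7, 8.5, -0.51, 3.08, 1.11, -0.2, -1.7, -8.7]
[ 0.4438798  -0.0099235   0.14828529]
```

move_arm(series=[8.5,2.1,-2.5,0.5,-0.6,1.6,-8.7,8.5,2.4,-2.2,0.5,-0.8,1.5,-8.8,8.5,2.7,-1.8,0.6,-1.0,1.3,-8.7,8.5,3.0,-1.4,0.6,-1.2,1.2,-8.7,8.5,3.1,-0.9,0.6,-1.4,1.0,-8.7])

```text
time: 0.78
tool_pos: [0.3262, -0.4522, 0.2146]
tcp_rot: [2.535, 1.737, 0.208]
wrist_force: [0.0, -0.2, 0.6]
width: 0.996
grip_force: 0.0
```

move_arm(series=[8.5,3.2,-0.5,0.7,-1.5,0.8,-8.7,8.5,3.2,0,0.7,-1.6,0.5,-8.7,8.5,3.2,0.5,0.7,-1.6,0.3,-8.7,8.5,3.1,0.9,0.8,-1.7,0.1,-8.7,8.5,2.9,1.4,0.8,-1.7,-0.2,-8.7])

```text
time: 1.4
tool_pos: [0.367, -0.2937, 0.191]
tcp_rot: [1.622, 2.422, 0.302]
wrist_force: [-0.4, 0.5, -0.9]
width: 0.995
grip_force: 0.0
```

move_arm(series=[8.5,2.7,1.8,0.8,-1.6,-0.5,-8.7,8.5,2.4,2.1,0.9,-1.5,-0.7,-8.8,8.5,2.0,2.4,0.9,-1.5,-0.9,-8.7,8.5,1.6,2.7,0.9,-1.2,-1.2,-8.7,8.5,1.2,2.9,1.0,-1.1,-1.3,-8.7])

```text
time: 2.02
tool_pos: [0.4087, -0.1362, 0.1687]
tcp_rot: [0.567, 2.663, 0.233]
wrist_force: [-0.0, 0.5, -0.7]
width: 0.997
grip_force: 0.0
```

move_arm(series=[8.5,0.8,3.0,1.0,-0.8,-1.4,-8.7,8.5,0.4,3.1,1.0,-0.7,-1.6,-8.7,8.5,-0.1,3.1,1.1,-0.3,-1.6,-8.7,8.5,-0.5,3.1,1.1,-0.2,-1.7,-8.7,8.5,0,0,0,0,0,0])

```text
time: 2.65
tool_pos: [0.4405, -0.009, 0.1492]
tcp_rot: [-0.242, 2.575, 0.069]
wrist_force: [-0.8, 0.8, -0.9]
width: 0.997
grip_force: 0.0
```

```bash
python3 - <<'E'
from h import *
p,r=now(); s=read_state(); print(p,wr(p),s["q"].round(2),s["time"]); t=ori(180,-32); print(np.degrees((r.inv()*t).as_rotvec()))
im,c=snap("wrist","w1.png"); np.savez("w1.npz",K=c[0],R=c[1],t=c[2]); print(-c[1].T@c[2])
E
```

```text
[ 0.44052444 -0.00901519  0.14917288] [-0.08842477 -0.03549543  0.14917288] [-0.25 -0.47  2.54  0.41  0.6  -2.3 ] 2.65
[ 0.12865984 -0.09098707  0.21110477]
[ 0.31061753 -0.03312698  0.22707992]
```

View pics/w1.png

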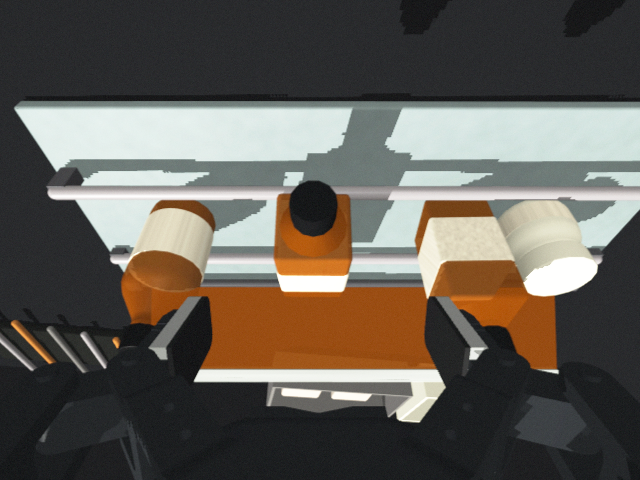

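The wrist view, with the rack's -y at left, shows the tipped bottle at columns 276–352 and its cap at (314, 208), lined up with the tool. The neighbours are well clear, and the open fingers straddle the bottle at columns 205–430. I'll triangulate the label and cap across the three views.

```bash
python3 - <<'E'
from m import *
f=np.load("w1.npz"); cw=(f["K"],f["R"],f["t"])
for k,px in(("tipcap",(314,208)),("L-c",(276,262)),("L+c",(352,262))):
    q,e=tri(ray("scene",S(P[k][0]),cs),ray("side",D(P[k][1]),cd),ray("w",px,cw)); print(k,q.round(4),wr(q).round(4),np.round(e,4))
hsv=cv2.cvtColor(cv2.imread("pics/w1.png"),cv2.COLOR_BGR2HSV)
for z,row in((.07,240),(.07,225)):
    m=cv2.inRange(hsv[row],(5,120,40),(25,255,255)) if False else ((hsv[row,:,0]<25)&(hsv[row,:,1]>120)); x=np.where(m[250:380])[0]+250; print(row,x.min(),x.max(),[wr(onz("w",(c,row),z,cw)).round(4) for c in(x.min(),x.max())])
print("sq",wr(Q["sqcap"]),"round",wr(Q["rcap"]),"edge",wr(Q["edge-"]),wr(Q["edge+"]))
E
```

```text
A [ 0.4654 -0.2022  0.0071] 0.0017
B [0.3812 0.2484 0.0087] 0.0012
edge- [ 0.6959 -0.13    0.0867] 0.0027
edge+ [0.6229 0.2621 0.0874] 0.0022
sqcap [0.5072 0.1148 0.1342] 0.002
rcap [ 0.5468 -0.1022  0.1271] 0.0009
tipcap [ 0.4591 -0.0057  0.073 ] 0.0012
L-f [ 0.56   -0.013   0.0668] 0.003
L-c [ 0.5197 -0.0237  0.0726] 0.0023
L+c [0.5067 0.0192 0.0667] 0.0046
L+f [0.5487 0.0323 0.0612] 0.0031
jartop [0.4952 0.1811 0.0689] 0.0011
nearbar- [ 0.517  -0.1831  0.0323] 0.0023
nearbar+ [0.433  0.2492 0.0298] 0.0035
farbar+ [0.5229 0.2656 0.0191] 0.0016
A [ 0.4638 -0.1979  0.01  ]
B [0.3807 0.25   0.01  ]
C [0.5731 0.2829 0.01  ]
D [ 0.6402 -0.1643  0.01  ]
A [ 0.4665 -0.201   0.01  ]
B [0.3817 0.2482 0.01  ]
C [0.5654 0.2826 0.01  ]
tipcap [ 0.4589 -0.0067  0.0717] [-0.0699 -0.0366  0.0717] [0.001  0.0009 0.0006]
L-c [ 0.5191 -0.0244  0.0706] [-0.014  -0.065   0.0706] [0.0007 0.0023 0.0018]
L+c [0.5061 0.0244 0.0713] [-0.0179 -0.0146  0.0713] [0.0039 0.004  0.0039]
240 275 350 [array([-0.0396, -0.0628,  0.07  ]), array([-0.0398, -0.0136,  0.07  ])]
225 276 350 [array([-0.0539, -0.061 ,  0.07  ]), array([-0.0542, -0.0146,  0.07  ])]
sq [-0.00030644  0.0741294   0.13419593] round [-0.00086804 -0.14644954  0.12708146] edge [ 0.14060225 -0.20094003  0.08668534] [0.14030187 0.19782071 0.08735111]
```

```bash
python3 - <<'E'
from h import *
T=rw([-.0212,-.038,.0477]); p,r=now(); o=ori(180,-32)
rows([(p+(T-p)*f,o) for f in(.25,.5,.75,1)],8.5)
E
```

```text
[8.5, -0.07, -0.03, 3.05, 0.0, -0.0, 0.1, 8.5, -0.06, -0.04, 3.05, 0.0, -0.0, -0.0, 8.5, -0.07, -0.03, 3.06, 0.0, -0.0, -0.0, 8.5, -0.06, -0.04, 3.05, 0.0, -0.0, -0.0]
```

move_arm(series=[8.5,0,0,3.0,0,0,0,8.5,-0.1,-0.1,3.0,0,0,0,8.5,-0.1,0,3.0,0,0,0,8.5,-0.1,0,3.0,0,0,0,8.5,0,0,0.2,0,0,0], grip_force=60)

```text
time: 3.32
tool_pos: [0.508, 0.0015, 0.0501]
tcp_rot: [-0.231, 2.583, 0.062]
wrist_force: [-1.1, -0.0, 0.0]
width: 0.995
grip_force: 0.0
```

move_arm(series=[6.5,0,0,0,0,0,0,5.5,0,0,0,0,0,0,4.5,0,0,0,0,0,0,4.0,0,0,0,0,0,0,4.0,0,0,0,0,0,0])

```text
time: 3.95
tool_pos: [0.5091, 0.0019, 0.0531]
tcp_rot: [-0.234, 2.576, 0.059]
wrist_force: [-4.7, -1.8, 6.3]
width: 0.581
grip_force: 62.8
```

```bash
python3 - <<'E'
from h import *
p,r=now(); s=read_state(); print(p,wr(p),s["q"].round(2),s["time"],s["wrist_force"],s["grip_force"],s["width"])
snap("wrist","w2.png")
E
```

```text
[0.50909823 0.00191195 0.05306454] [-0.01900794 -0.03724785  0.05306454] [-0.16 -0.09  2.5   0.7   0.27 -2.55] 3.95 [-4.70033437 -1.76269768  6.34914731] 62.7568781375885 0.581486687744129
```

View pics/w2.png

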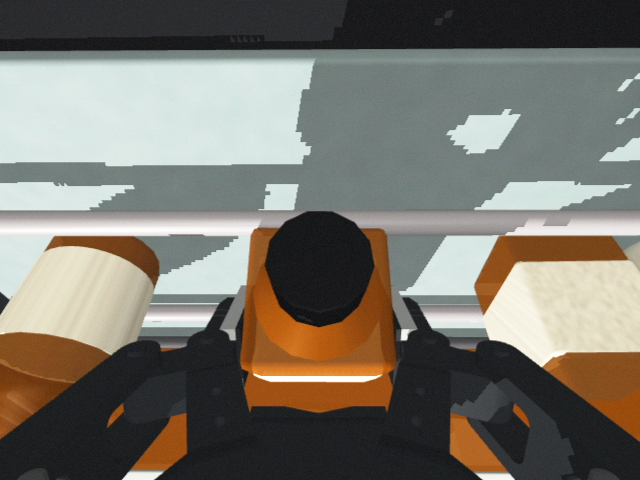

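The bottle is gripped at an opening of about 50 mm, centred between the fingers. I'll lift it and start the turn.

```bash
python3 - <<'E'
from h import *
p0=np.array([-.019,-.0372,.053]); p,r=now()
e=(r*ori(180,-32).inv()).as_rotvec(); print(np.degrees(e))
zs=[.063,.08,.1,.118,.13]+[.135]*7; xs=np.linspace(-.019,0,12); be=[-31,-27,-21,-14,-7,0,7,14,21,28,34,40]
rows([(rw([x,-.037,z]),ori(180,b)) for x,z,b in zip(xs,zs,be)],4)
E
```

```text
[-0.34442728  0.08038008 -0.22241599]
  [4.0, -0.52, 0.02, -0.84, -0.4, 0.9, -0.0, 4.0, -1.03, -0.0, -1.37, 0.0, 4.0, -0.0, 4.0, -1.06, -0.0, -1.71, 0.0, 6.0, -0.0, 4.0, -0.8, -0.0, -1.62, 0.0, 7.0, -0.0, 4.0, -0.46, 0.0, -1.12, 0.0, 7.0, -0.0]
  [4.0, -0.23, 0.0, -0.47, 0.0, 7.0, -0.0, 4.0, -0.17, 0.0, -0.0, 0.0, 7.0, -0.0, 4.0, -0.17, 0.0, -0.03, 0.0, 7.0, -0.0, 4.0, -0.17, 0.0, -0.04, 0.0, 7.0, -0.0, 4.0, -0.16, 0.0, -0.06, 0.0, 7.0, -0.0]
  [4.0, -0.16, 0.0, -0.08, 0.0, 6.0, -0.0, 4.0, -0.14, 0.0, -0.1, 0.0, 6.0, -0.0]
```

move_arm(series=[4.0,-0.5,0,-0.8,0,0.9,0,4.0,-1.0,0,-1.4,0,4,0,4.0,-1.1,0,-1.7,0,6,0,4.0,-0.8,0,-1.6,0,7,0,4.0,-0.5,0,-1.1,0,7,0])

```text
time: 4.62
tool_pos: [0.5149, 0.004, 0.1289]
tcp_rot: [-0.272, 3.015, 0.008]
wrist_force: [-0.3, -0.9, -3.4]
width: 0.578
grip_force: 62.8
```

```bash
python3 - <<'E'
from h import *
p,r=now(); s=read_state(); print(p,wr(p),s["q"].round(2),s["time"],s["wrist_force"],s["grip_force"],s["width"],np.degrees((r*ori(180,-7).inv()).as_rotvec()))
E
```

```text
[0.51486861 0.00402447 0.12887032] [-0.01294921 -0.03622227  0.12887032] [-0.05 -0.01  2.13  0.03  0.91 -1.82] 4.625 [-0.29405805 -0.85629449 -3.3640018 ] 62.820703983306885 0.5782525935609761 [-0.36213819  0.37941171 -0.19489141]
```

Lifting well (load about 3.4 N). I'll continue the turn.

move_arm(series=[4.0,-0.2,0,-0.5,0,7,0,4.0,-0.2,0,0,0,7,0,4.0,-0.2,0,0,0,7,0,4.0,-0.2,0,0,0,7,0,4.0,-0.2,0,-0.1,0,7,0])

```text
time: 5.25
tool_pos: [0.5249, 0.006, 0.1323]
tcp_rot: [0.237, -2.636, 0.066]
wrist_force: [-0.1, -0.8, -4.0]
width: 0.574
grip_force: 62.9
```

move_arm(series=[4.0,-0.2,0,-0.1,0,6,0,4.0,-0.1,0,-0.1,0,6,0,4,0,0,0,0,0,0,4,0,0,0,0,0,0])

```text
time: 5.75
tool_pos: [0.5282, 0.0065, 0.1325]
tcp_rot: [0.218, -2.433, 0.085]
wrist_force: [-0.2, 0.2, -4.1]
width: 0.578
grip_force: 62.9
```

```bash
python3 - <<'E'
from h import *
p,r=now(); s=read_state(); print(p,wr(p),s["q"].round(2),s["time"],s["wrist_force"],s["width"],np.degrees((r*ori(180,40).inv()).as_rotvec()))
snap("scene","sc3.png"); snap("side","sd3.png")
a=cv2.imread("pics/scene0.png")
s=cv2.imread("pics/sc3.png")[170:320,240:340]; d=cv2.imread("pics/sd3.png")[180:330,270:370]
cv2.imwrite("pics/c3.png",np.hstack([cv2.resize(x,(400,600),interpolation=cv2.INTER_CUBIC) for x in(s,d)]))
E
```

```text
[0.52823244 0.00650534 0.13250126] [ 0.00064295 -0.03621831  0.13250126] [ 0.03  0.54  1.58 -0.1   1.71 -1.7 ] 5.75 [-0.20068654  0.17393062 -4.13591435] 0.5778987766690974 [-0.26139115  0.11151326 -0.18748902]
```

View pics/c3.png

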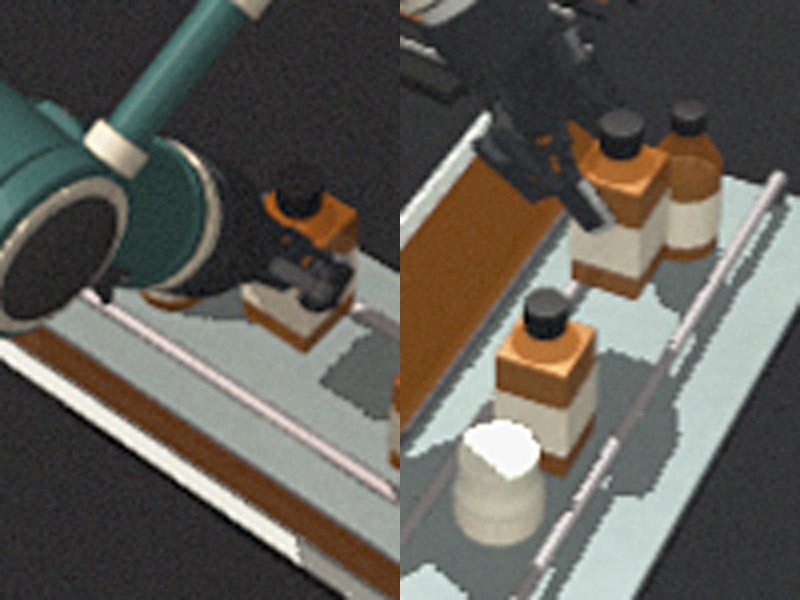

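The bottle is close to upright in both views. Foot corners: (303, 350) and (355, 302) in the scene panel, (572, 262) and (634, 295) in the side panel. Cap: (299, 186) and (622, 133).

```bash
python3 - <<'E'
from h import *
S=lambda x,y:(x/4+240-.4,y/4+170-.4); D=lambda x,y:((x-400)/4+270-.4,y/4+180-.4)
T={}
for k,s,d in(("f++",(303,350),(572,262)),("f-+",(355,302),(634,295)),("cap",(299,187),(622,135))):
    q,e=tri(ray("scene",S(*s)),ray("side",D(*d))); T[k]=wr(q); print(k,T[k].round(4),np.round(e[0],4))
f=(T["f++"]+T["f-+"])/2-[0,.025,0]; print(f,T["cap"]-f)
E
```

```text
f++ [ 0.0277 -0.0154  0.0826] 0.003
f-+ [-0.0209 -0.0119  0.0782] 0.0001
cap [ 0.0011 -0.0367  0.1866] 0.0004
[ 0.00338262 -0.03869757  0.08041075] [-0.0022352   0.00202775  0.10621673]
```

move_arm(series=[4,-0.9,0,1.1,0,0,0,4,-0.9,0,1.1,0,0,0,4,-0.9,0,1.0,0,0,0,4,-0.6,0,0.7,0,0,0,4,0,0,0,0,0,0])

```text
time: 6.48
tool_pos: [0.5279, 0.0062, 0.0807]
tcp_rot: [0.217, -2.43, 0.085]
wrist_force: [0.0, -0.5, -3.1]
width: 0.576
grip_force: 62.9
```

move_arm(series=[4,-0.13,0,0.15,0,0,0,4,-0.13,0,0.15,0,0,0,4,0,0,0,0,0,0])

```text
time: 6.85
tool_pos: [0.5289, 0.0062, 0.0781]
tcp_rot: [0.217, -2.433, 0.086]
wrist_force: [0.8, -0.8, -3.0]
width: 0.582
grip_force: 62.9
```

move_arm(series=[4,-0.13,0,0.15,0,0,0,4,-0.13,0,0.15,0,0,0,4,0,0,0,0,0,0])

```text
time: 7.22
tool_pos: [0.5286, 0.0062, 0.0737]
tcp_rot: [0.217, -2.432, 0.085]
wrist_force: [0.4, -1.2, -2.3]
width: 0.582
grip_force: 62.9
```

move_arm(series=[4,-0.07,0,0.08,0,0,0,4,-0.07,0,0.08,0,0,0,4,0,0,0,0,0,0])

```text
time: 7.6
tool_pos: [0.5289, 0.0062, 0.0728]
tcp_rot: [0.217, -2.432, 0.086]
wrist_force: [0.3, -0.1, 2.9]
width: 0.581
grip_force: 63.5
```

move_arm(series=[5.2,0,0,0,0,0,0,5.8,0,0,0,0,0,0,6.6,0,0,0,0,0,0,7.2,0,0,0,0,0,0,7.2,0,0,0,0,0,0])

```text
time: 8.22
tool_pos: [0.5288, 0.0062, 0.0718]
tcp_rot: [0.217, -2.432, 0.085]
wrist_force: [-0.4, -0.2, -0.6]
width: 0.844
grip_force: 0.0
```

```bash
python3 - <<'E'
from h import *
s=read_state(); print(s["wrist_force"],s["width"])
snap("scene","sc4.png"); snap("side","sd4.png")
s=cv2.imread("pics/sc4.png")[190:340,240:340]; d=cv2.imread("pics/sd4.png")[190:340,270:370]
cv2.imwrite("pics/c4.png",np.hstack([cv2.resize(x,(400,600),interpolation=cv2.INTER_CUBIC) for x in(s,d)]))
E
```

```text
[-0.4438278  -0.17843194 -0.56375066] 0.8443757080990173
```

View pics/c4.png

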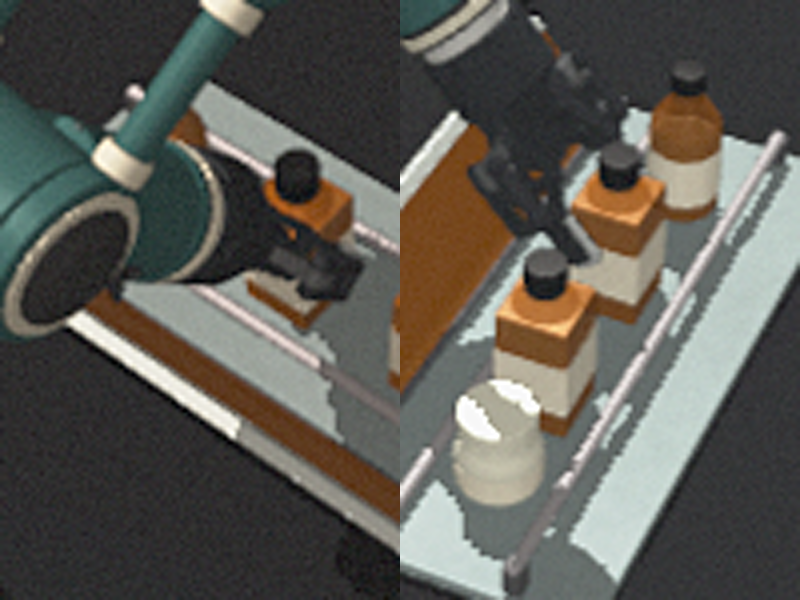

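The bottle stands free and upright in both views, with the neighbours untouched. I'll retract along the tool axis.

move_arm(series=[7.2,0,0,-1.5,0,0,0,7.2,0,0,-3,0,0,0,7.2,0,0,-3,0,0,0,7.2,0,0,-3,0,0,0,7.2,0,0,-3.5,0,0,0])

```text
time: 8.95
tool_pos: [0.6186, 0.023, 0.1802]
tcp_rot: [0.217, -2.433, 0.085]
wrist_force: [0.2, -0.5, 0.3]
width: 0.844
grip_force: 0.0
```

```bash
python3 - <<'E'
from h import *
p,r=now(); print(wr(p),read_state()["q"].round(2))
for n,u in(("side",(205,205)),("side",(245,230)),("side",(190,250)),("scene",(218,322))): print(wr(onz(n,u,.04)).round(3))
p0=wr(p); A=np.array([.19,0,.2]); B=np.array([.185,0,.07])
L=[(rw(p0+(A-p0)*i/5),ori(180,40-8*i)) for i in range(1,6)]+[(rw(A+(B-A)*i/4),ori(180,0)) for i in range(1,5)]
rows(L,0)
E
```

```text
[ 0.09249908 -0.03642895  0.18022692] [ 0.05  0.66  1.3  -0.09  1.87 -1.7 ]
[ 0.415 -0.086  0.04 ]
[ 0.248 -0.038  0.04 ]
[0.339 0.099 0.04 ]
[ 0.284 -0.093  0.04 ]
  [0.0, -1.23, 0.73, -1.56, -0.1, -8.2, -0.3, 0.0, -1.45, 0.73, -1.37, 0.0, -8.0, -0.0, 0.0, -1.62, 0.73, -1.15, 0.0, -8.0, -0.0, 0.0, -1.76, 0.73, -0.92, 0.0, -8.0, -0.0, 0.0, -1.88, 0.73, -0.66, 0.0, -8.0, -0.0]
  [0.0, 0.13, -0.0, 3.25, 0.0, 0.0, -0.0, 0.0, 0.12, -0.0, 3.25, 0.0, 0.0, -0.0, 0.0, 0.13, -0.0, 3.25, 0.0, 0.0, -0.0, 0.0, 0.13, -0.0, 3.25, 0.0, 0.0, -0.0]
```

move_arm(series=[0,-1.2,0.7,-1.6,0,-8.2,-0.3,0,-1.4,0.7,-1.4,0,-8,0,0,-1.6,0.7,-1.1,0,-8,0,0,-1.8,0.7,-0.9,0,-8,0,0,-1.9,0.7,-0.7,0,-8,0])

```text
time: 9.57
tool_pos: [0.7086, 0.0756, 0.2015]
tcp_rot: [-0.288, 3.121, -0.001]
wrist_force: [-0.7, 0.1, -1.0]
width: 0.001
grip_force: 0.0
```

move_arm(series=[0,0.1,0,3.2,0,0,0,0,0.1,0,3.2,0,0,0,0,0.1,0,3.2,0,0,0,0,0.1,0,3.2,0,0,0,0,0,0,0,0,0,0])

```text
time: 10.2
tool_pos: [0.7008, 0.0741, 0.0684]
tcp_rot: [0.288, -3.122, 0.002]
wrist_force: [-0.3, 0.5, -0.8]
width: 0.0
grip_force: 0.0
```

```bash
python3 - <<'E'
from h import *
p,r=now(); s=read_state(); print(wr(p),s["q"].round(2),s["wrist_force"],s["width"],np.degrees((r*ori(180,0).inv()).as_rotvec()))
E
```

```text
[ 0.18262099 -0.00123566  0.06835861] [ 0.07  0.46  1.67 -0.    1.02 -1.68] [-0.34396325  0.47821636 -0.7826963 ] 0.00016938984009636594 [-0.09625451  0.35089356  0.05500177]
```

move_arm(series=[0,1.2,0,0,0,0,0,0,1.2,0,0,0,0,0,0,1.2,0,0,0,0,0,0,1.2,0,0,0,0,0,0,1.2,0,0,0,0,0])

```text
time: 10.82
tool_pos: [0.6482, 0.0635, 0.0758]
tcp_rot: [-0.287, 3.117, -0.002]
wrist_force: [8.5, 1.4, 13.8]
width: -0.001
grip_force: 1.7
```

move_arm(series=[0,0.8,0,0,0,0,0,0,0.6,0,0,0,0,0,0,0.2,0,0,0,0,0,0,0,0,0,0,0,0])

```text
time: 11.32
tool_pos: [0.6359, 0.0612, 0.0797]
tcp_rot: [-0.287, 3.11, -0.001]
wrist_force: [5.8, 2.5, 20.4]
width: 0.001
grip_force: 3.3
```

```bash
python3 - <<'E'
from h import *
p,r=now(); s=read_state(); print(wr(p),s["wrist_force"])
snap("scene","sc5.png"); snap("side","sd5.png")
s=cv2.imread("pics/sc5.png")[195:345,220:380]; d=cv2.imread("pics/sd5.png")[195:345,240:400]
cv2.imwrite("pics/c5.png",np.hstack([cv2.resize(x,(400,375),interpolation=cv2.INTER_CUBIC) for x in(s,d)]))
E
```

```text
[ 0.11642562 -0.00207601  0.07968245] [ 5.79802404  2.53888656 20.42961287]
```

View pics/c5.png

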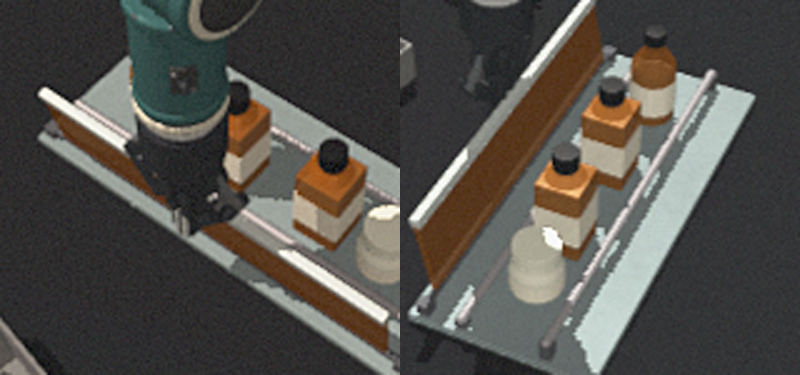

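The screen is nearly up. The strip also pushes the tool upward (20 N), so I'll measure the angle, raise the tool and continue.

```bash
cat > ang.py <<'E'
from h import *
def ang(s,d):
    for a,b in zip(s,d):
        q,e=tri(ray("scene",a),ray("side",b)); q=wr(q); print(q.round(4),np.round(e[0],4),"deg",np.degrees(np.arctan2(q[0]-.085,q[2]-.018)).round(1))
E
python3 - <<'E'
from ang import *
S=lambda x,y:(x/2.5+220-.3,y/2.5+195-.3); D=lambda x,y:((x-400)/2.5+240-.3,y/2.5+195-.3)
ang([S(42,93),S(386,318)],[D(592,4),D(415,222)])
E
```

```text
[ 0.0998 -0.2031  0.099 ] 0.0022 deg 10.4
[0.0998 0.1989 0.1085] 0.0004 deg 9.3
```

move_arm(series=[0,0,0,-1.2,0,0,0,0,0,0,-1.0,0,0,0,0,0,0,0,0,0,0])

```text
time: 11.8
tool_pos: [0.6277, 0.0601, 0.0934]
tcp_rot: [0.289, -3.128, 0.002]
wrist_force: [0.1, -0.6, 0.4]
width: 0.0
grip_force: 0.0
```

move_arm(series=[0,0.3,0,0,0,0,0,0,0.3,0,0,0,0,0,0,0,0,0,0,0,0])

```text
time: 12.18
tool_pos: [0.6219, 0.0591, 0.0926]
tcp_rot: [0.289, -3.127, 0.002]
wrist_force: [0.8, 0.3, 0.3]
width: 0.0
grip_force: 0.4
```

```bash
python3 - <<'E'
from h import *
p,r=now(); s=read_state(); print(wr(p),s["wrist_force"])
snap("scene","sc6.png"); snap("side","sd6.png")
for n in("sc","sd"):
    for k in(5,6):
        g=cv2.cvtColor(cv2.imread(f"pics/{n}{k}.png"),cv2.COLOR_BGR2GRAY)
        # strip column profile near +y end
        if n=="sc": print(n,k,"col 365",g[300:325,365].tolist())
        else: print(n,k,"col 252",g[260:290,252].tolist())
E
```

```text
[ 0.10226986 -0.00161398  0.09264511] [0.78343316 0.25262035 0.31605671]
sc 5 col 365 [130, 132, 135, 138, 123, 101, 98, 96, 94, 101, 110, 104, 86, 197, 239, 237, 234, 242, 234, 154, 86, 60, 62, 62, 58]
sc 6 col 365 [127, 131, 134, 135, 112, 109, 200, 231, 231, 233, 228, 172, 145, 119, 78, 69, 70, 75, 71, 73, 64, 69, 74, 72, 66]
sd 5 col 252 [50, 54, 47, 51, 48, 48, 48, 49, 50, 40, 90, 185, 252, 247, 247, 240, 207, 136, 131, 138, 122, 93, 67, 58, 60, 60, 61, 59, 62, 65]
sd 6 col 252 [48, 46, 57, 54, 53, 53, 50, 55, 54, 55, 45, 51, 54, 45, 52, 51, 46, 38, 157, 229, 254, 250, 249, 252, 255, 183, 149, 151, 97, 68]
```

move_arm(series=[0,-1.5,0,0,0,0,0,0,-3,0,0,0,0,0,0,-1,0,-4,0,0,0,0,0,0,-5,0,0,0,0,0,0,0,0,0,0])

```text
time: 12.9
tool_pos: [0.6811, 0.0698, 0.1891]
tcp_rot: [-0.288, 3.118, -0.002]
wrist_force: [0.4, 0.3, 0.8]
width: 0.001
grip_force: 0.0
```

```bash
python3 - <<'E'
from h import *
snap("scene","sc7.png"); snap("side","sd7.png")
s=cv2.imread("pics/sc7.png")[195:345,220:380]; d=cv2.imread("pics/sd7.png")[195:345,240:400]
cv2.imwrite("pics/c7.png",np.hstack([cv2.resize(x,(400,375),interpolation=cv2.INTER_CUBIC) for x in(s,d)]))
E
```

```text
(no output)
```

View pics/c7.png

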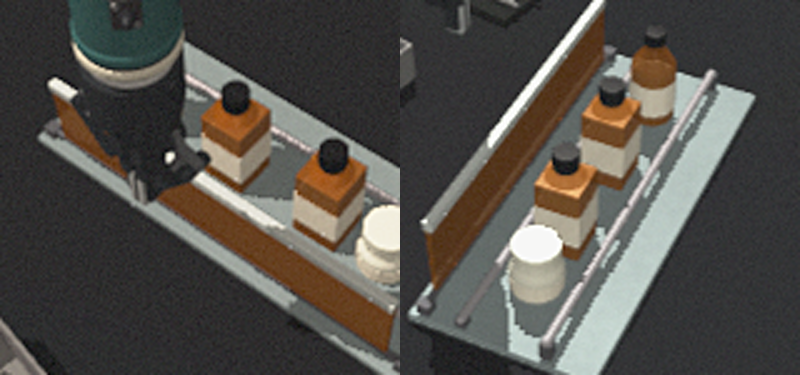

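All bottles stand and the screen is close to upright. Strip ends are at (54, 86) and (397, 308) in the scene panel, and at (602, 5) and (427, 226) in the side panel.

```bash
python3 - <<'E'
from ang import *
S=lambda x,y:(x/2.5+220-.3,y/2.5+195-.3); D=lambda x,y:((x-400)/2.5+240-.3,y/2.5+195-.3)
ang([S(54,86),S(397,308)],[D(602,5),D(427,226)])
# expected strip-top profile for given angles (deg): row of top-edge centre at columns
for n,col in(("scene",365),("side",260),("side",290)):
    g=cv2.cvtColor(cv2.imread({"scene":"pics/sc7.png","side":"pics/sd7.png"}[n]),cv2.COLOR_BGR2GRAY)[:,col].astype(int)
    for a in(-6,-3,0,3,6,10):
        u=R.from_euler('y',a,degrees=True); ends=[[proj(n,rw(np.array([.085,y,.018])+u.apply([dx,0,.095]))) for y in(-.2,.2)] for dx in(-.005,.005)]
        print(n,col,a,[round(float(np.interp(col,*zip(*sorted((tuple(e) for e in E))))),1) for E in ends])
    r0=295 if n=="scene" else 215; print(r0,g[r0:r0+65].tolist())
E
```

```text
[ 0.0867 -0.1996  0.1024] 0.0005 deg 1.1
[0.0865 0.2005 0.1097] 0.0012 deg 0.9
scene 365 -6 [300.0, 304.6]
scene 365 -3 [302.2, 307.0]
scene 365 0 [304.6, 309.6]
scene 365 3 [307.0, 312.2]
scene 365 6 [309.5, 314.9]
scene 365 10 [313.1, 318.6]
295 [235, 232, 227, 211, 188, 191, 192, 185, 194, 179, 148, 138, 131, 137, 141, 142, 126, 117, 99, 70, 67, 69, 71, 70, 71, 71, 67, 72, 72, 70, 73, 67, 67, 61, 64, 67, 73, 97, 103, 96, 135, 170, 175, 166, 136, 84, 48, 46, 37, 47, 49, 48, 48, 51, 45, 45, 39, 49, 41, 48, 45, 45, 44, 46, 42]
side 260 -6 [281.9, 275.5]
side 260 -3 [278.6, 272.5]
side 260 0 [275.5, 269.6]
side 260 3 [272.5, 266.8]
side 260 6 [269.6, 264.1]
side 260 10 [265.9, 260.8]
215 [45, 53, 50, 49, 48, 49, 54, 49, 43, 51, 50, 50, 51, 55, 49, 46, 48, 46, 49, 56, 52, 52, 50, 47, 53, 50, 50, 53, 50, 51, 52, 58, 44, 52, 55, 52, 49, 50, 47, 45, 47, 50, 55, 52, 55, 48, 49, 51, 53, 48, 51, 48, 50, 102, 133, 143, 146, 145, 144, 140, 128, 131, 119, 89, 62]
side 290 -6 [242.5, 236.6]
side 290 -3 [239.5, 233.8]
side 290 0 [236.6, 231.2]
side 290 3 [233.9, 228.6]
side 290 6 [231.2, 226.2]
side 290 10 [227.8, 223.2]
215 [54, 52, 51, 54, 49, 49, 53, 49, 53, 51, 49, 52, 49, 35, 151, 220, 251, 249, 250, 250, 204, 127, 113, 146, 94, 58, 59, 59, 62, 56, 64, 64, 57, 58, 55, 55, 63, 59, 57, 59, 64, 68, 77, 74, 70, 62, 61, 75, 74, 87, 104, 102, 106, 104, 105, 103, 104, 107, 103, 107, 103, 106, 105, 102, 102]
```

The three estimates put the screen at about 1–2.5° from upright, inside the 5° limit. The robot is clear, so I'm handing in.

```bash
python3 -c "
from workcell import *
print(finish_job())"
```

```text
the job is handed in; nothing more can be done
None
```

The tipped bottle stands upright and released between its two neighbours, the screen is up within about 2.5° of vertical by my camera measurements, and the job is handed in; `finish_job()` gave no verdict.

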